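Open the push-and-turn safety cap of the cleaner jug

ROBOT

A 6-joint arm with a two-finger parallel gripper is mounted at the origin on a cart in front of the work surface, level with it; the furniture and walls round the work are solid. World frame = base frame: x ahead of the robot, y to its left, z up, the work surface at z = 0. Lengths are in mm, angles in rad, forces in N, time in s.
With the tool pointing down it reaches from about 350 to 775 mm from the base axis. Payload 7.3 kg.
Tool frame: the origin (TCP) lies at the very end of the fingers, on their centre line; the grasp point (between the pads) lies 19 mm behind it; z points along the fingers, y is the line along which they close (so a half turn about z gives the same grasp; the last joint's range is limited). The gripper opens to 92 mm and grips with 3 to 60 N. Pads are 19 mm wide; open, the fingers measure 130 mm over their backs; the gripper's body (75 mm by 190 mm) begins 47 mm behind the grasp point.
Start: joints at [-1.493, 0.342, 1.524, -0, 1.275, -0.146], TCP at [116.538, -511.922, 226.741] pointing down, gripper open.
Joint ranges: [-2.53, 2.53], [-0.77, 2.02], [0.04, 2.7], [-1, 4.14], [0.28, 2.66], [-3.11, 3.11]. Speed limits (rad/s): [2.57, 2.57, 3.14, 3.14, 3.14, 3.14].

INTERFACE

Orientations are given as [roll, pitch, yaw] about the fixed x, y, z axes, in that order (R = Rz(yaw) Ry(pitch) Rx(roll)).
In Python, from plant import bot gives the robot as it stands.
- The arm moves only by the tool jog_arm, never from a script. Its argument "targets" is a list of rows, each an object with "xyz": the shift along the tool's x, y, z as a fraction of full scale, a list of three; "spin": the turn about the tool's z as a fraction of full scale. In form: [{"xyz": [x, y, z], "spin": spin}, ...]. A call has exactly 10 rows; each row shifts and turns the commanded pose from where the row before left it, along the tool's axes as they then stand; what a row does not reach is not made up. Full scale, the value 1, is 80 mm for a shift and 0.1 rad for a turn. A row lasts 1/8 s, in which the tool goes at most 62.5 mm and 10.7 degrees, less where a joint would pass 70% of its speed; a pose out of reach is approached as far as the arm can. A call with a number of a shift or a turn outside -1 to 1 is refused whole. A call with a gripper value outside its range is refused whole. "gripper" is the opening in per cent of the stroke, from 0 (shut) to 100 (fully open), set as the call begins (left out, the last holds). The fingers move at their own pace and stop on an object; the grip force is fixed at half the most. Time passes only in rows, so rows that do not move let the fingers close, or fill a call up. It gives the time, the measured TCP pose, the force, the opening and the grip force at its end, in the units of the state.
- bot.get_obs(): the state, without advancing time (a new reading comes with each control period).
- bot.capture(name): name is "side" or "top"; returns the picture (420x560x3 uint8, blue, green, red); there is no depth.
- bot.get_calibration(name): a dict with "vfov" (degrees; the focal length in pixels is half the picture's height over the tangent of half this angle, whatever the lens; pixels are square), "cx", "cy" (the principal point, pixels), "k1" (the pictures are not rectified: a ray, as slopes to the right and down, at radius r is drawn at 1 + k1 r^2 times it, then the intrinsics apply), "eye" and "rotation" of the camera in the world. Camera axes: x right, y down, z forward; pixel columns grow to the right and rows downward; lengths in mm; the calibration is good to about 2 mm. A picture is of the moment at which its call begins. get_calibration takes no time and is no camera call.
- bot.close_job(): hands the job in; it is judged then, once.
The state is a dict: "time": time; "joint_positions": joint angles; "dq": joint speeds; "tau": joint torques, N m; "tool_pos": TCP position; "tcp_rot": TCP orientation; "contact_force": force on the tool from outside, world axes, zero at the start; "moment": the same for the moment, N m; "grip_width": finger opening in mm; "finger_force": force on a finger pad.
Only numpy, scipy, OpenCV 4.12 (cv2) and the standard library are available. Lean on these libraries where they do the work, as an engineer would, in place of code of your own. Each camera call takes 0.05 s, during which the arm holds its last target. There are 200 camera calls.

TASK

Open the white cleaner jug that stands in the low grey stand: press its winged safety cap down against the spring, keep it pressed and twist it anticlockwise (seen from above) about a quarter turn until it is free, then lift it off, without ever forcing it. Finish while still holding the cap in the gripper, level and still, about eight centimetres straight above the jug's open mouth; do not put it down or let go. Leave the other things on the worktop where they stand.

Things in the scene. Friction and masses are not known exactly. Their poses are not given: they have to be found in the camera images.
- jug: white square cleaner jug, 90x90 mm, loop handle on its +y side, fast in a grey stand of 104x104x28 mm: it cannot move or turn; its place and yaw vary. Its shoulder ends 160 mm above the worktop; a neck of 30 mm diameter rises from there inside the cap. Origin: centre of the stand's underside, on the worktop; z is the axis of neck and cap.
- mouth (a point): centre of the top of the spring stopper in the jug's mouth, 208 mm above the worktop when the stopper is up: the underside of the cap's roof rests on it. Fixed to the jug, does not move with the stopper. Behind the jug stands a heap of bowls up to 272 mm high (from x = 0.56 on, y -0.29 to 0), to its left a pot of flowers: come from above.
- cap: black safety cap, loose, about 60 g: ribbed round skirt, 58 mm diameter, 33 mm high, flat top, and on the top an upright wing (grip bar). Origin: centre of the skirt's lower rim, z up; at the start on the jug's axis, 180 mm above the worktop (flat top at 213 mm, wing top at 239 mm), its x along the jug's x. Pulled, or twisted unpressed, it catches: forcing it (80 N) would break it.
- wing (a point): middle of the cap's wing, 46 mm above the cap's origin; moves with the cap. The wing is 46 mm long along the cap's x, 16 mm thick along its y and 26 mm high on the flat top. Beside it the flat top is 21 mm wide on either side: fingertips closed on the wing can press there.
- lug (a point): point on the cap's axis at its two inner lugs, 5 mm above the cap's origin. The lugs sit in notches of the neck; to free them press the cap down over 5.5 mm (7 to 9 is best, 12 is the stop) and, kept down, turn it anticlockwise seen from above. The catch is passed at 55 degrees, then the spring lifts the cap; it lifts off straight at 60 to 115 degrees from the start (aim at 85). Clockwise is blocked.
- stopper (a joint): how far the cap's spring is pressed down, in m: 0 = up (cap not pressed, or off), grows as the cap is pressed, stop at 0.012. The spring takes 7 N to start, about 12 N at 0.006, 16.6 N at 0.012.
- measure_jug: clear plastic measuring jug, 120x169x135 mm, behind right; origin under its middle. Bystander.
- mug: white mug, 78x110x97 mm, right; origin under its middle. Bystander.
- pill_bottle: small brown bottle with a white lid, 49 mm wide, 90 mm high, right; its lid is fixed. Origin under its middle. Bystander, not the jug to open.
- spice_jar: small spice jar with a black top, 41 mm wide, 105 mm high, at the front edge right; origin under its middle. Bystander.
- match_box: match box, 37x56x16 mm, lying left of the jug; origin under its middle. Bystander.
- carrot: carrot stump, 49 mm wide, 44 mm high, at the front edge left; origin under its middle. Bystander.

How it is judged:
By the outcome, as a careful person would: the job done as asked, in the order asked, and still so for the second after the job is handed in, while the arm keeps its last pose, push and grip.
It also fails if it takes over 40 s, if anything falls off the work surface, if the arm or the gripper's body presses on something with over 40 N, if the wrist force passes 120 N, or if a joint passes its speed limit or range.

## Working session

There is one attempt and no reset: what is moved stays moved. The work goes in short steps, Python scripts to look and compute and a tool call to move; the robot and the scene stay as the last step left them, time stands still between calls to the robot, and variables do not carry over. Pictures are saved under pics/ and viewed, at most 10 in all, crops included, and the job is handed in when it is done.

Besides the shell and the picture viewer there is one more tool, called after "Call:" as a command line: name --argument value ..., lists and objects as JSON in quotes. jog_arm: Moves the arm, as the interface text tells. Shift numbers are shares of 80 mm and turn numbers shares of 0.1 rad, none past 1 either way. Its arguments: {"type":"object","properties":{"targets":{"type":"array","items":{"type":"object","properties":{"xyz":{"type":"array","items":{"type":"number"}},"spin":{"type":"number"}}}},"gripper":{"type":"number"}},"required":["targets"]}

```bash
mkdir -p pics; cat > h.py <<'E'
import numpy as np, cv2
from plant import bot
def ray(c,u,v):
    f=210/np.tan(np.radians(c["vfov"])/2)
    d=np.array([(u-c["cx"])/f,(v-c["cy"])/f]); s=d.copy()
    for _ in range(30): s=d/(1+c["k1"]*(s@s))
    return np.array(c["eye"]),np.array(c["rotation"])@np.array([s[0],s[1],1])
def plane(c,u,v,z):
    e,d=ray(c,u,v); return e+d*(z-e[2])/d[2]
def proj(c,P):
    f=210/np.tan(np.radians(c["vfov"])/2)
    p=np.array(c["rotation"]).T@(np.array(P)-c["eye"]); s=p[:2]/p[2]; s=s*(1+c["k1"]*(s@s))
    return s*f+[c["cx"],c["cy"]]
E
python3 - <<'E'
from h import *
for n in("top","side"):
    print(n,bot.get_calibration(n)); cv2.imwrite(f"pics/{n}0.png",bot.capture(n))
print(bot.get_obs())
E
```

```text
top {'vfov': 44.98929392319337, 'cx': 279.6370363424138, 'cy': 205.71883778953273, 'k1': -0.12872937608581925, 'eye': array([  22.65490252, -272.92817619, 1523.499296  ]), 'rotation': array([-2.77747545,  0.00650846, -1.39751233])}
side {'vfov': 48.33106384144804, 'cx': 282.3484971353695, 'cy': 209.8226799726895, 'k1': -0.13406984269050237, 'eye': array([138.98099347, 705.51474926, 734.87827542]), 'rotation': array([-2.09915081,  0.02500358, -2.75768491])}
{'time': 0.1, 'joint_positions': array([-1.49300260e+00,  3.42647345e-01,  1.52490666e+00,  7.75515409e-06,
        1.27540368e+00, -1.46023218e-01]), 'dq': array([-0.00149496, -0.0014817 , -0.00301061, -0.00072723, -0.00054608,
        0.00105608]), 'tau': array([ 2.04092008e-03, -4.32001126e+01, -2.44695711e+01,  7.18359277e-02,
        5.25547145e-02, -5.16828914e-05]), 'tool_pos': array([ 116.50938215, -511.5422708 ,  226.12259769]), 'tcp_rot': array([-3.14024323e+00, -2.05955400e-04,  2.23814538e-01]), 'contact_force': array([ 0.71647896, -0.326827  ,  0.3245778 ]), 'moment': array([ 0.00782959,  0.01594905, -0.00958167]), 'finger_force': 0.0, 'grip_width': 91.92414191512175}
```

View pics/top0.png

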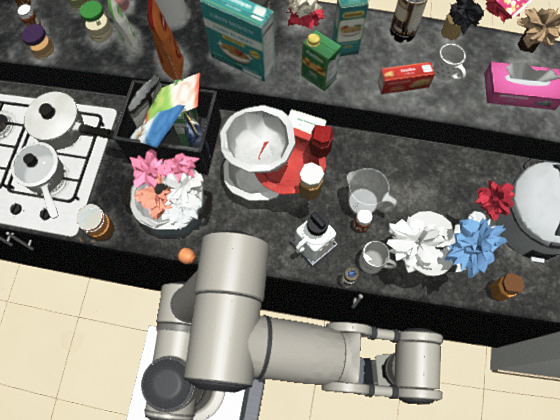

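View pics/side0.png

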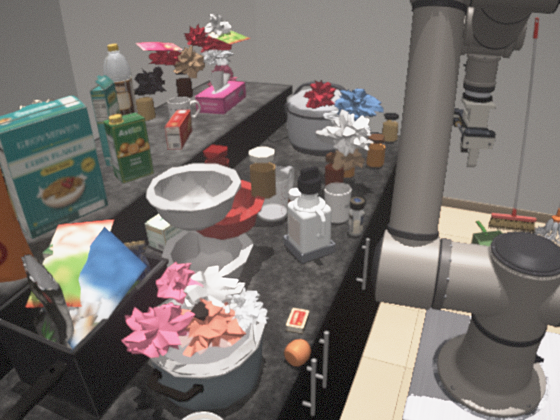

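The top view shows the jug with its black cap at about (317,222), and the side view shows it at about (311,180). I'll enlarge both.

```bash
sed -i 's/^from plant/from scipy.spatial.transform import Rotation as Ro\nfrom plant/; s/np.array(c\["rotation"\])/Ro.from_euler("xyz",c["rotation"]).as_matrix()/' h.py
python3 - <<'E'
from h import *
a=cv2.imread("pics/top0.png")[195:270,280:350]; b=cv2.imread("pics/side0.png")[160:265,275:345]
a=cv2.resize(a,None,fx=5.5,fy=5.5,interpolation=cv2.INTER_CUBIC); b=cv2.resize(b,None,fx=5.5,fy=5.5,interpolation=cv2.INTER_CUBIC)
o=np.zeros((580,780,3),np.uint8); o[:a.shape[0],:a.shape[1]]=a; o[:b.shape[0],390:390+b.shape[1]]=b
cv2.imwrite("pics/crop0.png",o)
t,s=[bot.get_calibration(n) for n in("top","side")]
for u,v,z in((317,222,213),(317,222,239)): print(plane(t,u,v,z))
print(plane(s,311,175,225))
E
```

```text
[ 483.61192454 -287.25137813  213.        ]
[ 474.46664487 -286.96720914  239.        ]
[ 475.20708312 -281.98012405  225.        ]
```

View pics/crop0.png

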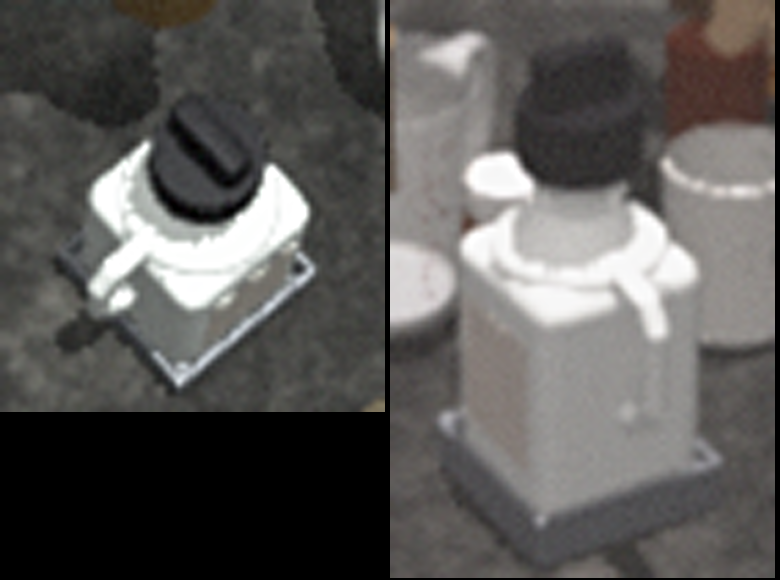

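The crop shows the wing running from upper left to lower right (about (180,115) to (240,172)), with the handle at lower left. The stand corners are at about (65,255), (180,383) and (312,268) in the top crop.

```bash
python3 - <<'E'
from h import *
t,s=[bot.get_calibration(n) for n in("top","side")]
g=lambda x,y:(280+(x+.5)/5.5-.5,195+(y+.5)/5.5-.5)
L,B,R=[plane(t,*g(*p),28)[:2] for p in((65,255),(180,383),(312,268))]
print("centre",(L+R)/2,np.linalg.norm(L-B),np.linalg.norm(R-B),"yaw BL,RB",np.degrees(np.arctan2(*(R-L)[::-1])))
# jug y along R? L is handle side: B->L
for d in(L-B,R-B): print(np.degrees(np.arctan2(d[1],d[0])))
for n,c,z,(x0,y0,x1,y1) in(("top",t,196,(300,208,332,240)),("side",s,200,(293,163,325,198))):
    im=cv2.imread(f"pics/{n}0.png"); m=np.zeros(im.shape[:2],np.uint8)
    lim=62
    m[y0:y1,x0:x1]=(im[y0:y1,x0:x1].max(2)<lim)*255
    k,lab,st,ce=cv2.connectedComponentsWithStats(m); i=1+st[1:,4].argmax(); print(n,st[i],ce[i])
# predicted silhouettes for a trial centre
def pts(cx,cy):
    a=np.linspace(0,2*np.pi,60); return [(cx+29*np.cos(q),cy+29*np.sin(q),z) for z in(180,213) for q in a]
c0=(L+R)/2
for n,c in(("top",t),("side",s)):
    P=np.array([proj(c,p) for p in pts(*c0)]); print(n,"pred",P.min(0),P.max(0))
w=[plane(t,*g(*p),239)[:2] for p in((187,103),(243,150))]; print("wing",np.degrees(np.arctan2(*(w[0]-w[1])[::-1])),np.linalg.norm(w[0]-w[1]))
E
```

```text
centre [ 482.24363924 -289.42454379] 96.85529689145555 99.93310079276866 yaw BL,RB -83.4020572321524
50.31553951285676
-38.93532129716046
top [310 212  16  18 121] [317.43801653 220.80991736]
side [298 168  27  26 459] [309.65577342 181.44444444]
top pred [306.58116404 212.63308366] [328.30603975 236.35153062]
side pred [297.70032025 172.63199053] [320.87635094 194.78695406]
wing 57.49669712804265 36.22202322437162
```

Call:
jog_arm --targets '[{"xyz": [0,0,-0.6],"spin": 0},{"xyz": [0,0,-0.6],"spin": 0},{"xyz": [0.64,-0.21,0],"spin": 0},{"xyz": [0.64,-0.21,0],"spin": 0},{"xyz": [0.64,-0.21,0],"spin": 0},{"xyz": [0.64,-0.21,0],"spin": 0},{"xyz": [0.64,-0.21,0],"spin": 0},{"xyz": [0.64,-0.21,0],"spin": 0},{"xyz": [0.64,-0.21,0],"spin": 0},{"xyz": [0.62,-0.21,0],"spin": 0}]' --gripper 50

```text
time: 1.35
tool_pos: [485.8, -289.1, 322.3]
tcp_rot: [-3.141, 0.001, 0.224]
contact_force: [-0.2, -0.7, -0.4]
grip_width: 46.0
finger_force: 0.0
```

Call:
jog_arm --targets '[{"xyz": [0,0,0],"spin": -1},{"xyz": [0,0,0],"spin": -1},{"xyz": [0,0,0],"spin": -1},{"xyz": [0,0,0],"spin": -1},{"xyz": [0,0,0],"spin": -1},{"xyz": [0,0,0],"spin": -1},{"xyz": [0,0,0],"spin": -0.7},{"xyz": [0,0,0],"spin": 0},{"xyz": [0,0,0],"spin": 0},{"xyz": [0,0,0],"spin": 0}]'

```text
time: 2.6
tool_pos: [484.5, -290.3, 322.6]
tcp_rot: [-3.141, 0.0, 0.893]
contact_force: [-0.3, -0.1, -0.5]
grip_width: 45.6
finger_force: 0.0
```

```bash
python3 - <<'E'
from h import *
t,s=[bot.get_calibration(n) for n in("top","side")]
for p in((295,143),(290,165),(275,185),(257,190)): print(p,plane(t,*p,268)[:2])
for n in("top","side"): cv2.imwrite(f"pics/{n}1.png",bot.capture(n))
a=cv2.imread("pics/top1.png")[170:270,260:360]; b=cv2.imread("pics/side1.png")[110:250,250:350]
a=cv2.resize(a,None,fx=4,fy=4,interpolation=cv2.INTER_CUBIC); b=cv2.resize(b,None,fx=4,fy=4,interpolation=cv2.INTER_CUBIC)
o=np.zeros((560,800,3),np.uint8); o[:400,:400]=a; o[:,400:]=b
cv2.imwrite("pics/crop1.png",o)
ob=bot.get_obs();print(ob["tool_pos"],ob["tcp_rot"],ob["grip_width"])
print("tip px",proj(t,ob["tool_pos"]),proj(s,ob["tool_pos"]),"wing px",proj(s,(484,-289.5,239)))
E
```

```text
(295, 143) [ 684.04897084 -192.31649273]
(290, 165) [ 614.79752549 -189.76087406]
(275, 185) [ 549.2513266 -159.7833485]
(257, 190) [ 526.70809743 -114.7420225 ]
[ 484.51596596 -290.32257589  322.70931073] [3.14155906e+00 8.71295580e-05 8.93361468e-01] 45.67825805333939
tip px [320.95728823 207.72697581] [308.61899201 136.30873262] wing px [308.65167493 168.14275995]
```

View pics/crop1.png

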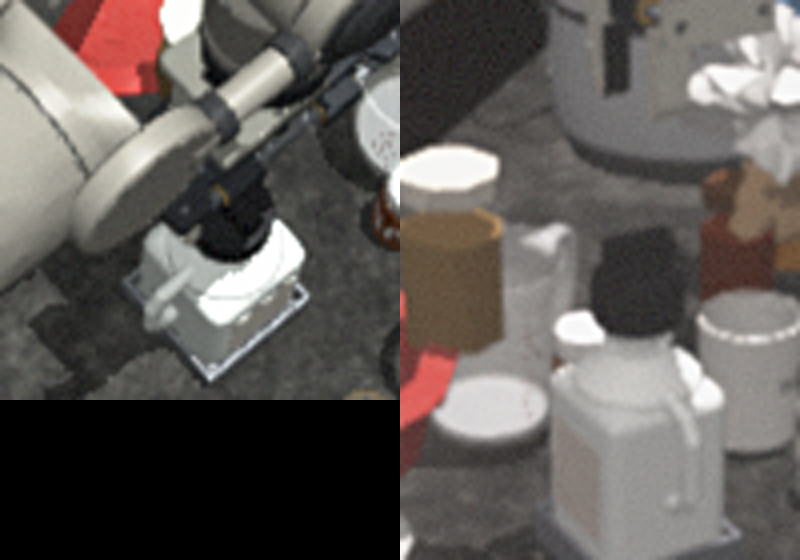

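The cap matches the prediction: the wing top is at side pixel (308.6,168). The gripper isn't clear in this crop, so I'll check the full side view.

```bash
python3 - <<'E'
from h import *
b=cv2.imread("pics/side1.png")[20:200,220:400]
cv2.imwrite("pics/crop2.png",cv2.resize(b,None,fx=3.3,fy=3.3,interpolation=cv2.INTER_CUBIC))
s=bot.get_calibration("side"); th=0.893; u=np.array([np.sin(th),-np.cos(th),0])
p=np.array([484.5,-290.3,322.7])
for k in(-23,23,-32,32): print(k,(proj(s,p+k*u)-[220,20])*3.3)
E
```

```text
-23 [309.53497823 393.80301445]
23 [275.89820428 374.20492755]
-32 [316.36749468 397.79007963]
32 [269.55870806 370.51695405]
```

View pics/crop2.png

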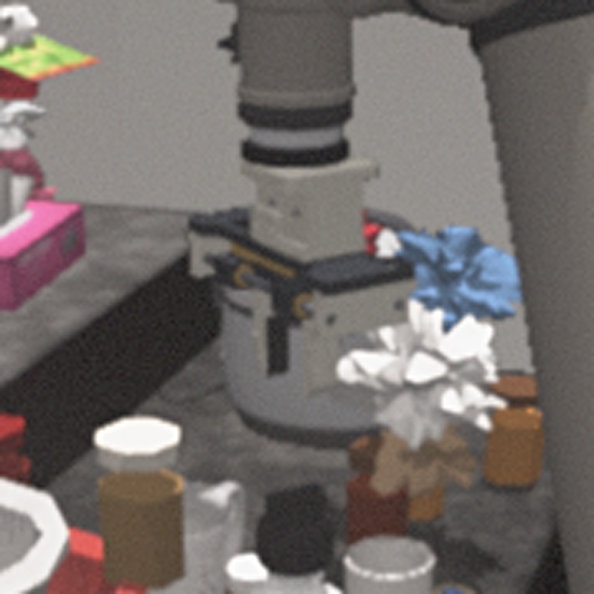

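Gripper and jug line up in the side view: fingertips at about (277,372) and (320,388), cap below at (296,530). Next I descend and close.

Call:
jog_arm --targets '[{"xyz": [0,0,0.3],"spin": 0},{"xyz": [0,0,0.3],"spin": 0},{"xyz": [0,0,0.25],"spin": 0},{"xyz": [0,0,0.2],"spin": 0},{"xyz": [0,0,0.1],"spin": 0},{"xyz": [0,0,0.1],"spin": 0},{"xyz": [0,0,0.05],"spin": 0},{"xyz": [0,0,0],"spin": 0},{"xyz": [0,0,0],"spin": 0},{"xyz": [0,0,0],"spin": 0}]'

```text
time: 3.95
tool_pos: [484.7, -290.4, 219.1]
tcp_rot: [3.141, 0.0, 0.894]
contact_force: [0.3, -1.0, 0.4]
grip_width: 46.0
finger_force: 0.0
```

Call:
jog_arm --targets '[{"xyz": [0,0,0],"spin": 0},{"xyz": [0,0,0],"spin": 0},{"xyz": [0,0,0],"spin": 0},{"xyz": [0,0,0],"spin": 0},{"xyz": [0,0,0],"spin": 0},{"xyz": [0,0,0],"spin": 0},{"xyz": [0,0,0],"spin": 0},{"xyz": [0,0,0],"spin": 0},{"xyz": [0,0,0],"spin": 0},{"xyz": [0,0,0],"spin": 0}]' --gripper 0

```text
time: 5.2
tool_pos: [484.5, -290.3, 218.7]
tcp_rot: [3.141, 0.0, 0.894]
contact_force: [-0.7, -0.8, -0.9]
grip_width: 15.5
finger_force: 30.0
```

```bash
python3 - <<'E'
from h import *
ob=bot.get_obs();print({k:np.round(ob[k],3) for k in("tool_pos","tcp_rot","contact_force","moment","grip_width","finger_force")})
E
```

```text
{'tool_pos': array([ 484.542, -290.33 ,  218.723]), 'tcp_rot': array([3.141, 0.   , 0.894]), 'contact_force': array([-0.727, -0.821, -0.913]), 'moment': array([0.037, 0.076, 0.018]), 'grip_width': np.float64(15.532), 'finger_force': np.float64(29.973)}
```

Call:
jog_arm --targets '[{"xyz": [0,0,0.02],"spin": 0},{"xyz": [0,0,0.02],"spin": 0},{"xyz": [0,0,0.02],"spin": 0},{"xyz": [0,0,0.02],"spin": 0},{"xyz": [0,0,0.02],"spin": 0},{"xyz": [0,0,0],"spin": 0},{"xyz": [0,0,0],"spin": 0},{"xyz": [0,0,0],"spin": 0},{"xyz": [0,0,0],"spin": 0},{"xyz": [0,0,0],"spin": 0}]'

```text
time: 6.45
tool_pos: [484.6, -290.3, 212.5]
tcp_rot: [3.14, 0.0, 0.894]
contact_force: [-4.6, 2.3, 11.1]
grip_width: 15.8
finger_force: 30.0
```

Call:
jog_arm --targets '[{"xyz": [0,0,0.015],"spin": 0},{"xyz": [0,0,0.015],"spin": 0},{"xyz": [0,0,0],"spin": 0},{"xyz": [0,0,0],"spin": 0},{"xyz": [0,0,0],"spin": 0},{"xyz": [0,0,0],"spin": 0},{"xyz": [0,0,0],"spin": 0},{"xyz": [0,0,0],"spin": 0},{"xyz": [0,0,0],"spin": 0},{"xyz": [0,0,0],"spin": 0}]'

```text
time: 7.7
tool_pos: [484.6, -290.4, 210.4]
tcp_rot: [3.14, 0.0, 0.894]
contact_force: [-4.2, 2.9, 13.2]
grip_width: 15.8
finger_force: 30.0
```

Call:
jog_arm --targets '[{"xyz": [0,0,0],"spin": -0.5},{"xyz": [0,0,0],"spin": -0.5},{"xyz": [0,0,0],"spin": -0.5},{"xyz": [0,0,0],"spin": -0.5},{"xyz": [0,0,0],"spin": -0.5},{"xyz": [0,0,0],"spin": -0.5},{"xyz": [0,0,0],"spin": 0},{"xyz": [0,0,0],"spin": 0},{"xyz": [0,0,0],"spin": 0},{"xyz": [0,0,0],"spin": 0}]'

```text
time: 8.95
tool_pos: [485.8, -291.0, 210.9]
tcp_rot: [3.136, 0.001, 1.194]
contact_force: [0.4, 1.5, 12.3]
grip_width: 16.0
finger_force: 30.0
```

```bash
python3 - <<'E'
from h import *
ob=bot.get_obs();print({k:np.round(ob[k],3) for k in("tool_pos","tcp_rot","contact_force","moment","grip_width","finger_force")})
E
```

```text
{'tool_pos': array([ 485.82 , -290.974,  210.868]), 'tcp_rot': array([3.136e+00, 1.000e-03, 1.194e+00]), 'contact_force': array([ 0.384,  1.533, 12.294]), 'moment': array([ 0.283,  0.06 , -0.019]), 'grip_width': np.float64(16.011), 'finger_force': np.float64(29.991)}
```

Call:
jog_arm --targets '[{"xyz": [0,0,0.01],"spin": -0.6},{"xyz": [0,0,0],"spin": -0.6},{"xyz": [0,0,0],"spin": -0.6},{"xyz": [0,0,0],"spin": -0.6},{"xyz": [0,0,0],"spin": -0.6},{"xyz": [0,0,0],"spin": -0.6},{"xyz": [0,0,0],"spin": 0},{"xyz": [0,0,0],"spin": 0},{"xyz": [0,0,0],"spin": 0},{"xyz": [0,0,0],"spin": 0}]'

```text
time: 10.2
tool_pos: [485.9, -291.0, 210.2]
tcp_rot: [3.137, 0.003, 1.554]
contact_force: [0.0, 1.3, 12.9]
grip_width: 15.6
finger_force: 30.0
```

Call:
jog_arm --targets '[{"xyz": [0,0,0],"spin": -0.8},{"xyz": [0,0,0],"spin": -0.8},{"xyz": [0,0,0],"spin": -0.8},{"xyz": [0,0,0],"spin": -0.8},{"xyz": [0,0,0],"spin": -0.8},{"xyz": [0,0,0],"spin": -0.8},{"xyz": [0,0,0],"spin": -0.8},{"xyz": [0,0,0],"spin": -0.8},{"xyz": [0,0,0],"spin": -0.8},{"xyz": [0,0,0],"spin": -0.8}]'

```text
time: 11.45
tool_pos: [486.2, -290.5, 210.2]
tcp_rot: [3.139, 0.006, 2.356]
contact_force: [0.5, 2.7, 13.3]
grip_width: 15.4
finger_force: 30.0
```

```bash
python3 - <<'E'
from h import *
ob=bot.get_obs();print({k:np.round(ob[k],3) for k in("tool_pos","tcp_rot","contact_force","moment","grip_width","finger_force")})
b=bot.capture("side")[100:220,260:380]
t=bot.capture("top")[195:270,280:380]
o=np.zeros((600,800,3),np.uint8)
o[:480,:480]=cv2.resize(b,(480,480),interpolation=cv2.INTER_CUBIC); o[:240,480:800]=cv2.resize(t,(320,240),interpolation=cv2.INTER_CUBIC)
cv2.imwrite("pics/tw.png",o)
E
```

```text
{'tool_pos': array([ 486.245, -290.482,  210.168]), 'tcp_rot': array([3.139, 0.006, 2.356]), 'contact_force': array([ 0.54 ,  2.717, 13.296]), 'moment': array([ 0.668, -0.329, -0.048]), 'grip_width': np.float64(15.409), 'finger_force': np.float64(29.992)}
```

View pics/tw.png

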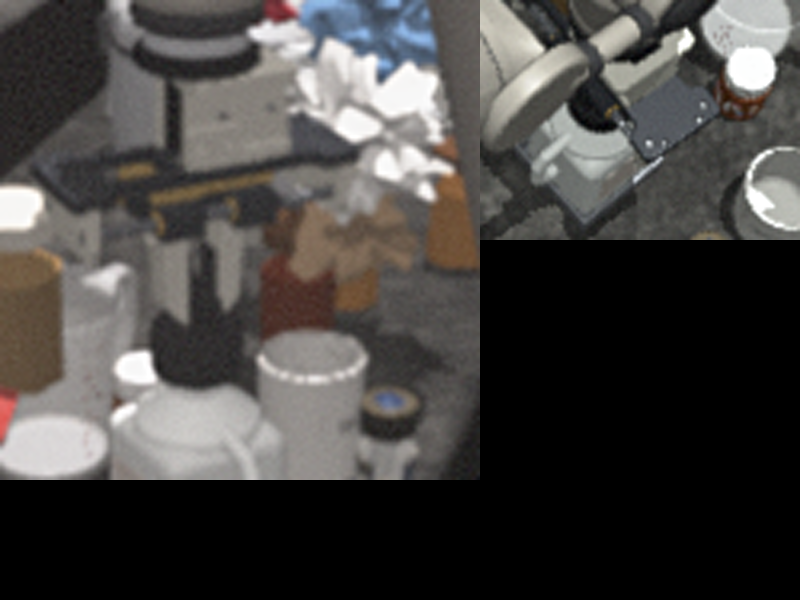

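Wing and gripper turned together by 84°, with the wing still seated between the fingers (side crop (205,290)). I lift gently first.

Call:
jog_arm --targets '[{"xyz": [0,0,-0.03],"spin": 0},{"xyz": [0,0,-0.03],"spin": 0},{"xyz": [0,0,-0.03],"spin": 0},{"xyz": [0,0,-0.03],"spin": 0},{"xyz": [0,0,-0.03],"spin": 0},{"xyz": [0,0,0],"spin": 0},{"xyz": [0,0,0],"spin": 0},{"xyz": [0,0,0],"spin": 0},{"xyz": [0,0,0],"spin": 0},{"xyz": [0,0,0],"spin": 0}]'

```text
time: 12.8
tool_pos: [484.5, -290.3, 219.4]
tcp_rot: [-3.141, -0.0, 2.354]
contact_force: [-0.9, -0.3, -1.0]
grip_width: 15.9
finger_force: 30.0
```

Call:
jog_arm --targets '[{"xyz": [0,0,-0.05],"spin": 0},{"xyz": [0,0,-0.1],"spin": 0},{"xyz": [0,0,-0.15],"spin": 0},{"xyz": [0,0,-0.2],"spin": 0},{"xyz": [0,0,-0.2],"spin": 0},{"xyz": [0,0,-0.2],"spin": 0},{"xyz": [0,0,-0.2],"spin": 0},{"xyz": [0,0,-0.15],"spin": 0},{"xyz": [0,0,-0.06],"spin": 0},{"xyz": [0,0,0],"spin": 0}]'

```text
time: 14.05
tool_pos: [484.5, -290.3, 324.4]
tcp_rot: [-3.142, 0.0, 2.354]
contact_force: [-0.2, -1.1, -0.1]
grip_width: 16.0
finger_force: 30.0
```

Call:
jog_arm --targets '[{"xyz": [0,0,0],"spin": 0},{"xyz": [0,0,0],"spin": 0},{"xyz": [0,0,0],"spin": 0},{"xyz": [0,0,0],"spin": 0},{"xyz": [0,0,0],"spin": 0},{"xyz": [0,0,0],"spin": 0},{"xyz": [0,0,0],"spin": 0},{"xyz": [0,0,0],"spin": 0},{"xyz": [0,0,0],"spin": 0},{"xyz": [0,0,0],"spin": 0}]'

```text
time: 15.3
tool_pos: [484.5, -290.3, 324.3]
tcp_rot: [-3.142, 0.0, 2.354]
contact_force: [-0.1, -0.4, -0.2]
grip_width: 15.8
finger_force: 30.0
```

```bash
python3 - <<'E'
from h import *
b=bot.capture("side"); s=bot.get_calibration("side")
cv2.imwrite("pics/fin.png",cv2.resize(b[90:230,230:400],None,fx=4,fy=4,interpolation=cv2.INTER_CUBIC))
for z in(208,286,319): print(z,(proj(s,(484.5,-290,z))-[230,90])*4)
E
```

```text
208 [314.00213458 356.91897485]
286 [314.24437822 242.04279043]
319 [314.31717339 191.22168853]
```

View pics/fin.png

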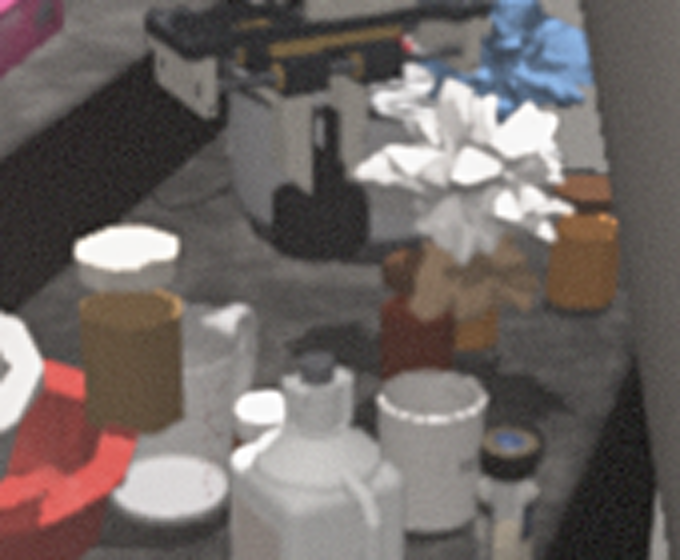

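The cap is held level, centred at about (320,215) straight above the open mouth with the stopper at (318,357). Its rim height matches the prediction.

```bash
python3 -c "
from plant import bot
print(bot.close_job())"
```

```text
the job is handed in; nothing more can be done
None
```

The jug is open and the job is handed in: the cap was pressed, twisted about 84° anticlockwise and lifted off, and is held level about 8 cm straight above the open mouth, with no verdict returned.

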